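# Open the photometer cover and change the filter key

## Robot

A 6-joint arm with a two-finger parallel gripper is mounted at the origin on a cart in front of the work surface, level with it; the furniture and walls round the work are solid. World frame = base frame: x ahead of the robot, y to its left, z up, the work surface at z = 0. Lengths are in m, angles in rad, forces in N, time in s.
With the tool pointing down it reaches from about 0.4 to 0.825 m from the base axis. Payload 7 kg.
Tool frame: the origin (TCP) lies midway between the tips of the shut fingers; the grasp point (between the pads) lies ctrl.grasp_offset behind it (ctrl.grasp_offset is the distance from the TCP to the grasp point, in m); z points along the fingers, y is the line along which they close (so a half turn about z gives the same grasp; the last joint's range is limited). The gripper opens to 88 mm and grips with 3 to 60 N. Pads are 19 mm wide; open, the fingers measure 130 mm over their backs; the gripper's body (78 mm by 193 mm) begins 47 mm behind the grasp point.
Start: joints at [1.398, 0.359, 0.012, 0, -1.224, -0.288], TCP at [0.3, 0.605, 0.227] pointing down, gripper open.
Joint ranges: [-3.07, 3.07], [-1.43, 2.12], [-1.02, 1.25], [-3.03, 1.67], [-3.05, -0], [-3.03, 3.03]. Speed limits (rad/s): [2.39, 2.39, 3.01, 3.14, 3.14, 3.14].

## Interface

Orientations are given as a rotation vector (axis times angle).
In Python, from station import telemetry, eyes, order, ctrl gives the robot as it stands.
- The arm moves only by the tool servo_tool, never from a script. Its argument "commands" is text: rows parted by semicolons, each of 6 numbers parted by spaces: the shift along the tool's x, y, z in mm, then the turn, a rotation vector about the tool's x, y, z in degrees. In form: tx ty tz rx ry rz; .... A call has 1 to 10 rows; each row shifts and turns the commanded pose from where the row before left it, along the tool's axes as they then stand; what a row does not reach is not made up. A row lasts 1/8 s, in which the tool goes at most 62.5 mm and 10.7 degrees, less where a joint would pass 70% of its speed; a pose out of reach is approached as far as the arm can. A call is refused whole if a number of a shift passes 62.5 or a number of a turn 10.7, either way. A call with a gripper value outside its range is refused whole. "hand" is the opening, from 0 (shut) to 1 (fully open), set as the call begins (left out, the last holds). The fingers move at their own pace and stop on an object; "grip_force" is the grip in N (left out, the last holds). Time passes only in rows, so rows that do not move let the fingers close. It gives the time, the measured TCP pose, the force, the opening and the grip force at its end, in the units of the state.
- telemetry.get_obs(): the state, without advancing time (a new reading comes with each control period).
- eyes.snapshot(name): name is "scene" or "side" or "wrist"; returns a dict with "image" (480x640x3 uint8, red, green, blue), "camera_matrix" (3x3 intrinsics, pixels), "k1" (the pictures are not rectified: a ray, as slopes to the right and down, at radius r is drawn at 1 + k1 r^2 times it, then the intrinsics apply), "T" (4x4, takes a point from camera to world coordinates). Camera axes: x right, y down, z forward; pixel columns grow to the right and rows downward; lengths in m; the calibration is good to about 2 mm. A picture is of the moment at which its call begins. There is no depth.
- order.close_job(): hands the job in; it is judged then, once.
The state is a dict: "clock": time; "qpos": joint angles; "joint_vel": joint speeds; "joint_efforts": joint torques, N m; "ee_pos": TCP position; "ee_rot": TCP orientation; "force": force on the tool from outside, world axes, zero at the start; "moment": the same for the moment, N m; "gripper_width": finger opening in m; "finger_force": force on a finger pad.
Only numpy, scipy, OpenCV 4.12 (cv2) and the standard library are available. Lean on these libraries where they do the work, as an engineer would, in place of code of your own. Each camera call takes 0.05 s, during which the arm holds its last target. There are 200 camera calls.

## Task

Lift the photometer's hinged cover by its front lip, past its balance point, so that it stands open by itself; do not fling it or let it slam. Then push the round key under it gently but fully home and let go, so that it stays latched down and the square key pops up, leaving the narrow key alone. Do not shove or upset the beaker, amber bottle and jar beside the instrument, and leave the cover standing open.

Things in the scene. Friction and masses are not known exactly. Their poses are not given: they have to be found in the camera images.
- photometer: White box 196 (x) x 150 (y) x 75 mm high, fixed. Origin: centre of its underside, z up. Its front with the lip is its +y side (the robot's left), the hinge its -y side; yawed up to 0.35 rad. Its top is a flat deck; the keys on it, hidden while the cover is shut, stand at y -36, x -48, 0 and +48 mm, in varying order. The ring in front of them (34 mm across, 4 mm high) is a closed port.
- cover (a joint): Cover angle, rad: 0 shut, 1.70 fully open at its stop. An upside-down tray 140 deep x 188 wide x 30 mm high, 3 mm walls, 0.25 to 0.5 kg, open below, hinged along the photometer's x axis at its lower rear edge. No catch; up to 4 N at the lip lifts it. It falls shut from below about 1.3 rad and swings slowly (damped) back to the stop from beyond.
- cover_lip (a point): Front edge of the cover's lip, middle, underside; moves with the cover. The lip is a flange 130 mm wide, 5 thick, flush with the cover's lower rim; edge 162 mm from the hinge line. Shut, it is 76 mm above the worktop, 17 mm ahead of the front face, free below; the front skirt rises 22 mm behind the edge. Reach under with closed fingers, tool tilted 35 to 50 deg, pointing to -y and down.
- cover_hinge (a point): Middle of the cover's hinge line, fixed to the photometer at x = 0, y = -70, z = 76 mm of its frame.
- key_round_top (a point): Centre of the top of the round key, a white upright cylinder 22 mm across; the key that must be latched at the end. Top 20 mm above the deck (95 mm above the worktop) when up.
- key_square_top (a point): Centre of the top of the square key, a white block 21 x 21 mm; latched down at the start, top then 13 mm above the deck.
- key_bar_top (a point): Centre of the top of the narrow key, a white block 9 (x) x 26 (y) mm, top 20 mm above the deck; up at the start, to be left up.
- key_round (a joint): Travel of the round key downwards, m: 0 up, about 0.0068 latched, 0.0112 fully home at a hard stop (top still 9 mm above the deck). Pressing takes up to about 6 N. Pushed past about 7 mm and let go it stays latched, let go earlier it springs back up. The other latched key is let go during the press, at the latest when this one is fully home.
- key_square (a joint): Travel of the square key downwards, m; values as for the round key.
- key_bar (a joint): Travel of the narrow key downwards, m; values as for the round key.
- beaker: Clear empty beaker, 75 mm across, 99 mm high, standing behind the hinge side (-y) of the photometer; origin: centre of its base, z up.
- amber_bottle: Amber glass bottle with black cap, 42 mm across, 84 mm high, beside the photometer's +x end (away from the robot); origin: centre of its base, z up.
- small_jar: White jar with white cap, 49 mm across, 52 mm high, near the photometer's corner between its front and its +x end; origin: centre of its base, z up.
Mind the look-alikes: they are no part of the job. What is shaped like the small_jar but green, purple or red is not meant.

How it is judged:
On the way, in this order (a step that is already met when the one before it is completed fails the run):
1. the cover stands open by itself, untouched (value of joint cover above 1.55 rad and contact force between the fingers and photometer below 0.2 N), for 0.3 s.
2. the round key is latched down and the square key has popped up (value of joint key_round above 0.0055 m and value of joint each of key_square, key_bar below 0.003 m), for 0.2 s.
At the end, for the whole second after the job is handed in: The cover stands open by itself beyond 1.55 rad and at rest; the round key is latched (more than 5.5 mm down), the square and narrow keys are up (less than 3 mm down); the beaker, bottle and jar stand upright (within 0.2 rad) (all of step 2 and value of joint cover above 1.55 rad and velocity of joint cover below 0.1 rad/s and angle between each of beaker, amber_bottle, small_jar's own z axis and vertical below 0.2 rad); the robot touches nothing.
It fails at once if the cover is flung or slams (faster than 4 rad/s) (velocity of joint cover above 4 rad/s or velocity of joint cover below -4 rad/s).
It fails at once if the narrow key is pressed more than 4 mm (value of joint key_bar above 0.004 m).
It fails at once if the round key is pressed with more than 40 N (contact force between anything else and key_round above 40 N).
It fails at once if the beaker, bottle or jar is shoved more than 30 mm or upset (distance of any of beaker, amber_bottle, small_jar from where it was at the start of the episode above 0.03 m or angle between any of beaker, amber_bottle, small_jar's own z axis and vertical above 0.5 rad).
It also fails if it takes over 50 s, if anything falls off the work surface, if the arm or the gripper's body presses on something with over 40 N, if the wrist force passes 120 N, or if a joint passes its speed limit or range.

## Working session

There is one attempt and no reset: what is moved stays moved. The work goes in short steps, Python scripts to look and compute and a tool call to move; the robot and the scene stay as the last step left them, time stands still between calls to the robot, and variables do not carry over. Pictures are saved under pics/ and viewed, at most 10 in all, crops included, and the job is handed in when it is done.

Besides the shell and the picture viewer there is one more tool, called after "Request:" by a JSON object that holds its "op" and its "data", one argument or row to a line. servo_tool: Moves the arm, as the interface text tells. Its arguments: {"type":"object","properties":{"commands":{"type":"string"},"hand":{"type":"number"},"grip_force":{"type":"number"}},"required":["commands"]}

```bash
mkdir -p pics
cat > h.py <<'E'
import numpy as np,cv2,json
from station import telemetry,eyes,order,ctrl
from scipy.spatial.transform import Rotation as R
def snap(n,f):
    s=eyes.snapshot(n); cv2.imwrite('pics/'+f+'.png',s['image'][:,:,::-1])
    np.savez('pics/'+f,K=s['camera_matrix'],k1=s['k1'],T=s['T'])
def ray(f,u,v):
    d=np.load('pics/'+f+'.npz');K=d['K'];k=float(d['k1']);T=d['T']
    p=cv2.undistortPoints(np.array([[[u,v]]],float),K,np.array([k,0,0,0,0.]))[0,0]
    return T[:3,3],T[:3,:3]@np.array([p[0],p[1],1])
def atz(f,u,v,z):
    o,d=ray(f,u,v);return o+d*(z-o[2])/d[2]
def proj(f,P):
    d=np.load('pics/'+f+'.npz');T=np.linalg.inv(d['T'])
    return cv2.projectPoints(np.array(P,float).reshape(-1,1,3),cv2.Rodrigues(T[:3,:3])[0],T[:3,3],d['K'],np.array([float(d['k1']),0,0,0,0.]))[0][:,0]
E
python3 - <<'E'
from h import *
for n in['scene','side','wrist']:
    snap(n,n+'0');d=np.load(f'pics/{n}0.npz');print(n,d['T'][:3,3],d['k1'])
o=telemetry.get_obs();print(o['ee_pos'],R.from_rotvec(o['ee_rot']).as_matrix(),o['gripper_width'],ctrl.grasp_offset,o['clock'])
E
```

```text
scene [ 0.10189651 -0.18618089  0.73706774] -0.06687914523675559
side [0.53103689 0.80735708 0.66669967] -0.0557134095198296
wrist [0.37026561 0.56898375 0.38429942] 0.015778280614536035
[0.30002225 0.60423261 0.22584381] [[ 8.95639473e-01 -4.44780528e-01 -4.65728801e-04]
 [-4.44780757e-01 -8.95638681e-01 -1.19648335e-03]
 [ 1.15047768e-04  1.27876493e-03 -9.99999176e-01]] 0.08766675818982729 0.0188 0.15
```

View pics/scene0.png

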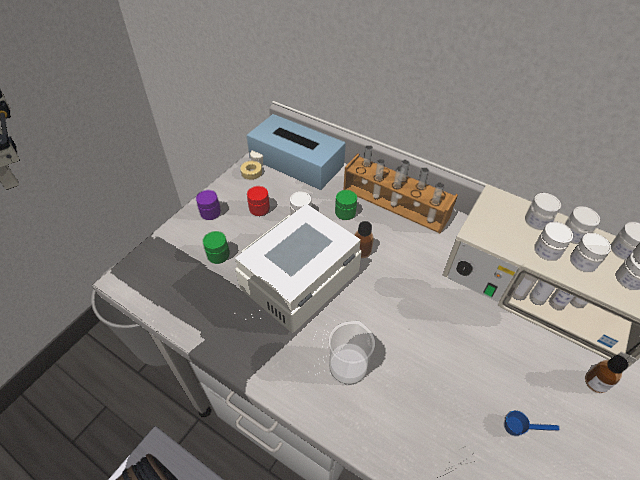

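View pics/side0.png

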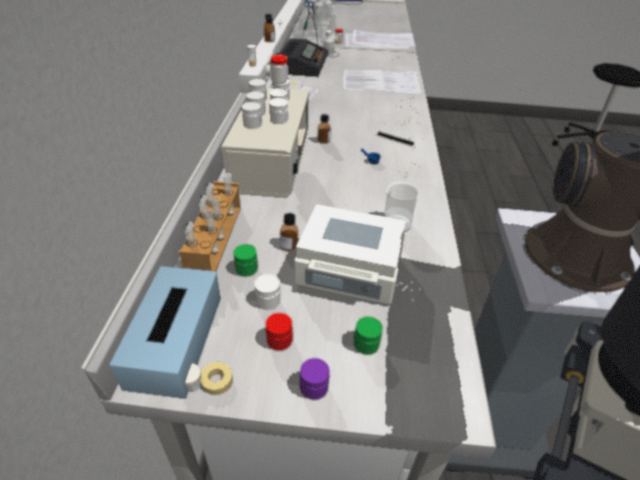

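The scene view shows the photometer near (300,265), the beaker at (350,355), the bottle at (364,240) and the jar at (300,205). In the side view the lip runs along about (303,262)-(380,280). I'll enlarge both.

Run:
```python
import cv2,numpy as np
a=cv2.imread('pics/scene0.png')[185:345,220:400];b=cv2.imread('pics/side0.png')[180:310,280:430]
a=cv2.resize(a,None,fx=3.2,fy=3.2,interpolation=3);b=cv2.resize(b,None,fx=4,fy=4,interpolation=3)
cv2.imwrite('pics/c1.png',a);cv2.imwrite('pics/c2.png',b)
```

```text
(no output)
```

View pics/c1.png

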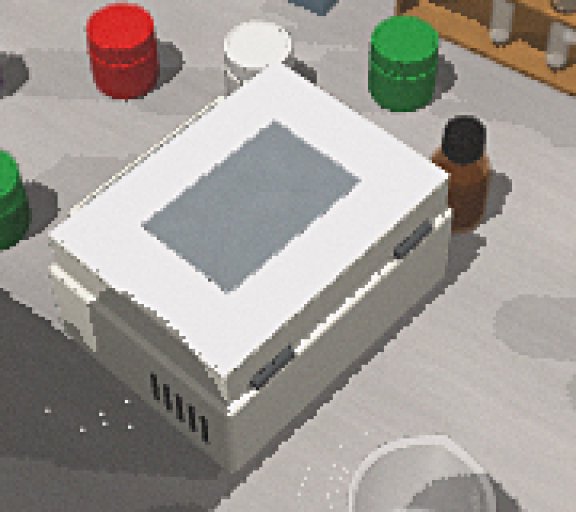

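View pics/c2.png

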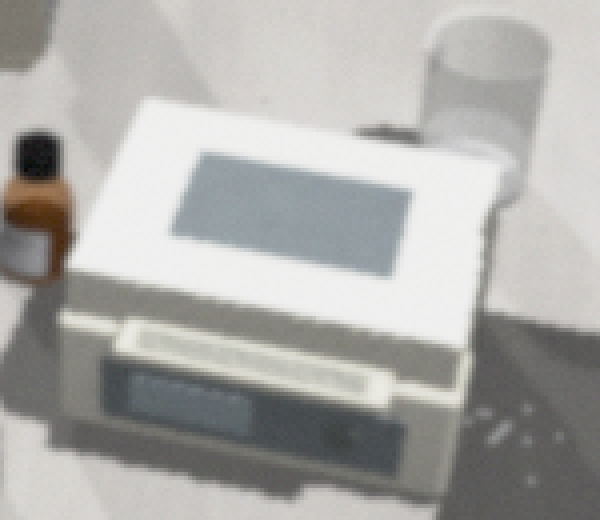

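Run:
```python
from h import *
from scipy.optimize import least_squares
L=np.array([[-94,70,106],[-94,-70,106],[94,-70,106],[94,70,106]])/1e3
A=np.array([[54,238],[226,375],[450,176],[280,66]])/3.2+[220,185]-.35
B=np.array([[465,350],[500,165],[143,98],[68,270]])/4+[280,180]-.4
def W(p,L): 
    c,s=np.cos(p[2]),np.sin(p[2]);return L@np.array([[c,-s,0],[s,c,0],[0,0,1]]).T+[p[0],p[1],0]
def f(p): return np.r_[(proj('scene0',W(p,L))-A).ravel(),(proj('side0',W(p,L))-B).ravel()]
r=least_squares(f,[.45,.25,.0]);print(r.x,r.fun.round(1))
for q in A: print(atz('scene0',*q,.106).round(3))
for q in B: print('s',atz('side0',*q,.106).round(3))
b=lambda u,v,z:atz('scene0',u/3.2+220,v/3.2+185,z).round(3)
print('bottle cap',b(465,130,.084),'jar top',b(258,43,.052),'beaker top',atz('scene0',351,343,.099).round(3), 'beaker base',atz('scene0',349,364,0))
c,s=np.cos(r.x[2]),np.sin(r.x[2])
print('lip',W(r.x,np.array([[0,.092,.076]])),'lipcorners',proj('side0',W(r.x,np.array([[-.065,.092,.081],[.065,.092,.081]])) ))
# lip measured corners
for u,v in[(113,350),(390,408)]: print((u/4+280,v/4+180))
np.save('pose.npy',r.x)
```

```text
[ 0.51544989  0.1199175  -0.15817598] [-2.  -1.3 -0.2  0.7  0.2 -0.6 -1.3 -2.1  0.2 -1.9  0.3 -1.4  0.3 -0.9
 -0.4 -2. ]
[0.433 0.199 0.106]
[0.413 0.066 0.106]
[0.596 0.036 0.106]
[0.616 0.169 0.106]
s [0.434 0.209 0.106]
s [0.413 0.07  0.106]
s [0.597 0.039 0.106]
s [0.618 0.18  0.106]
bottle cap [0.65  0.053 0.084] jar top [0.669 0.223 0.052] beaker top [ 0.407 -0.056  0.099] beaker base [ 0.41658363 -0.05307946  0.        ]
lip [[0.52994148 0.210769   0.076     ]] lipcorners [[376.56229982 280.051469  ]
 [307.57715246 265.65246467]]
(308.25, 267.5)
(377.5, 282.0)
```

```bash
cat >> h.py <<'E'
P=np.array([.5155,.1215,-.158])
def Wl(q): 
    c,s=np.cos(P[2]),np.sin(P[2]);q=np.array(q)/1e3
    return np.array([c*q[0]-s*q[1]+P[0],s*q[0]+c*q[1]+P[1],q[2]])
def Rl(t):
    t=np.radians(t);c,s=np.cos(t),np.sin(t)
    M=np.array([[0,-c,s],[-1,0,0],[0,-s,-c]]).T
    return R.from_euler('z',P[2]).as_matrix()@M
def rows(p0,R0,p1,R1,n):
    w=R.from_matrix(R0.T@R1).as_rotvec()/n;out=[];Rc=R0
    for i in range(n):
        out.append(np.r_[Rc.T@(p1-p0)/n*1e3,np.degrees(w)]);Rc=Rc@R.from_rotvec(w).as_matrix()
    return out
def show(rs): print('; '.join(' '.join('%g'%round(v,1) for v in r) for r in rs))
def cur():
    o=telemetry.get_obs();return o['ee_pos'],R.from_rotvec(o['ee_rot']).as_matrix()
E
python3 - <<'E'
from h import *
p,M=cur();T=Rl(45)
p1=Wl([0,150,130])-.0095*T[:,0];print(p1)
show(rows(p,M,p1,T,12))
print(atz('scene0',216,240,.052),atz('scene0',258,193,.05))
E
```

```text
[0.54015847 0.27626543 0.12328249]
30.1 15.6 8.6 -2.4 3.2 5.7; 30.9 12.1 10.9 -2.4 3.2 5.7; 31.3 8.5 13 -2.4 3.2 5.7; 31.2 4.8 15.1 -2.4 3.2 5.7; 30.5 1.1 16.9 -2.4 3.2 5.7; 29.5 -2.7 18.6 -2.4 3.2 5.7; 27.9 -6.3 20 -2.4 3.2 5.7; 26 -9.9 21.2 -2.4 3.2 5.7; 23.6 -13.3 22.1 -2.4 3.2 5.7; 20.8 -16.4 22.7 -2.4 3.2 5.7; 17.8 -19.3 23.1 -2.4 3.2 5.7; 14.4 -21.8 23.1 -2.4 3.2 5.7
[0.47637599 0.29813625 0.052     ] [0.63290586 0.31323747 0.05      ]
```

Request:
{"op": "servo_tool", "data": {
  "commands": "30 15.6 8.6 -2.4 3.2 5.7; 31 12 11 -2.4 3.2 5.7; 31 8.5 13 -2.4 3.2 5.7; 31 5 15 -2.4 3.2 5.7; 30.5 1 17 -2.4 3.2 5.7; 29.5 -2.7 18.6 -2.4 3.2 5.7",
  "hand": 0
}}

```text
clock: 0.9
ee_pos: [0.4204, 0.4401, 0.1745]
ee_rot: [2.408, -1.426, 0.378]
force: [0.2, -0.9, 0.0]
gripper_width: 0.0334
finger_force: 0.0
```

Request:
{"op": "servo_tool", "data": {
  "commands": "28 -6.3 20 -2.4 3.2 5.7; 26 -10 21 -2.4 3.2 5.7; 23.6 -13.3 22 -2.4 3.2 5.7; 21 -16.4 22.7 -2.4 3.2 5.7; 18 -19.3 23 -2.4 3.2 5.7; 14.4 -21.8 23 -2.4 3.2 5.7; 0 0 0 0 0 0"
}}

```text
clock: 1.78
ee_pos: [0.5407, 0.2744, 0.121]
ee_rot: [1.594, -1.866, 0.653]
force: [0.3, 0.3, 0.0]
gripper_width: 0.0004
finger_force: 0.0
```

Run:
```python
from h import *
p,M=cur();T=Rl(45)
o=telemetry.get_obs();print(p,M.round(2).tolist(),T.round(2).tolist(),o['qpos'].round(2) if hasattr(o['qpos'],'round') else o['qpos'],o['gripper_width'],o['clock'],o['force'])
snap('side','s1');snap('wrist','w1')
a=cv2.imread('pics/s1.png')[150:350,230:480];b=cv2.imread('pics/w1.png')
cv2.imwrite('pics/c3.png',np.hstack([cv2.resize(a,(450,360)),cv2.resize(b,(350,262)) if 0 else cv2.copyMakeBorder(cv2.resize(b,(350,262)),0,98,0,0,0)]))
tc=p;print('TCP px',proj('s1',tc))
p1=Wl([5,122,55])-.0095*T[:,0];p2=Wl([5,87,62])-.0095*T[:,0]
show(rows(p,M,p1,T,6));show(rows(p1,T,p2,T,4))
```

```text
[0.54067056 0.27441947 0.12101197] [[-0.11, -0.99, -0.12], [-0.7, 0.16, -0.7], [0.71, 0.01, -0.7]] [[-0.11, -0.99, -0.11], [-0.7, 0.16, -0.7], [0.71, 0.0, -0.71]] [ 0.98  0.71 -0.02  0.3  -1.58 -1.24] 0.00036578131419064315 1.775 [0.27079202 0.34081477 0.03553165]
TCP px [[334.39461748 281.714606  ]]
-5.5 -0.8 11.6 0.1 -0 0.1; -5.5 -0.8 11.6 0.1 -0 0.1; -5.5 -0.8 11.6 0.1 -0 0.1; -5.5 -0.8 11.6 0.1 -0 0.1; -5.5 -0.7 11.7 0.1 -0 0.1; -5.5 -0.7 11.7 0.1 -0 0.1
7.4 -0 4.9 0 0 0; 7.4 -0 4.9 0 0 0; 7.4 -0 4.9 0 0 0; 7.4 -0 4.9 0 0 0
```

View pics/c3.png

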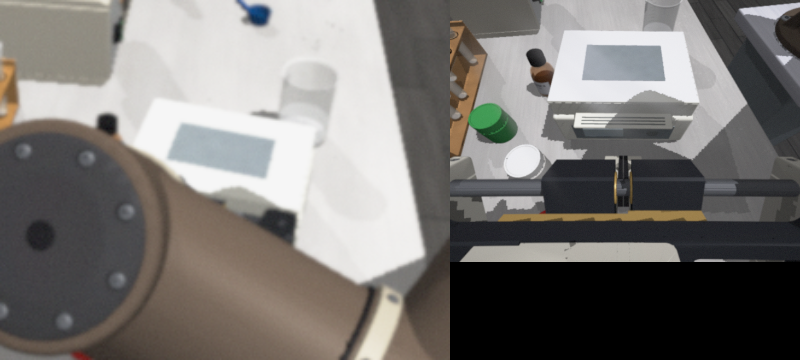

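The wrist view (right half) shows the lip centred ahead of the closed fingers at about (622,122) in the montage, with the beaker behind. The arm blocks the side view. Going under the lip.

Request:
{"op": "servo_tool", "data": {
  "commands": "-5.5 -0.8 11.6 0 0 0; -5.5 -0.8 11.6 0 0 0; -5.5 -0.8 11.6 0 0 0; -5.5 -0.8 11.6 0 0 0; -5.5 -0.8 11.6 0 0 0; -5.5 -0.8 11.6 0 0 0; 0 0 0 0 0 0"
}}

```text
clock: 2.75
ee_pos: [0.5399, 0.25, 0.0499]
ee_rot: [1.6, -1.866, 0.654]
force: [0.7, 0.2, 0.4]
gripper_width: 0.0003
finger_force: 0.0
```

Request:
{"op": "servo_tool", "data": {
  "commands": "7.4 0 4.9 0 0 0; 7.4 0 4.9 0 0 0; 7.4 0 4.9 0 0 0; 7.4 0 4.9 0 0 0; 0 0 0 0 0 0"
}}

```text
clock: 3.38
ee_pos: [0.5348, 0.2158, 0.0585]
ee_rot: [1.601, -1.868, 0.654]
force: [-0.0, 0.1, 0.1]
gripper_width: 0.0004
finger_force: 0.0
```

Run:
```python
from h import *
p,M=cur();T=Rl(45)
c=p+.0095*M[:,0];e=Wl([5,92,76]);Rz=R.from_euler('z',P[2]).as_matrix()
print('corner rel edge local mm',(Rz.T@(c-e)*1e3).round(1),telemetry.get_obs()['clock'])
snap('wrist','w2');b=cv2.imread('pics/w2.png')[120:400,120:600];cv2.imwrite('pics/c4.png',cv2.resize(b,None,fx=1.6,fy=1.6))
```

```text
corner rel edge local mm [ -0.7  -2.5 -10.8] 3.375
```

View pics/c4.png

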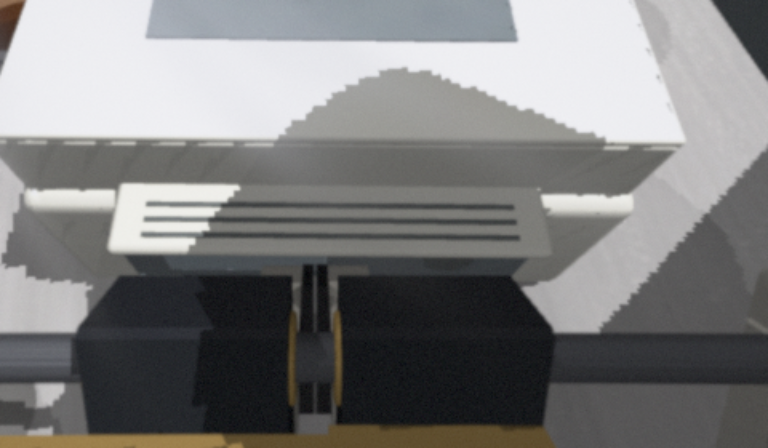

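The fingertips (crop ~(317,265)) stand just before the lip's front edge (row ~252, columns 110-550). I'll check the edge position from this view.

Run:
```python
from h import *
p,M=cur();Rz=R.from_euler('z',P[2]).as_matrix()
print('tcp',(proj('w2',p)-[120,120])*1.6,'corner',(proj('w2',p+.0095*M[:,0])-[120,120])*1.6)
for u,v in[(110,252),(551,256)]:
    q=atz('w2',120+u/1.6,120+v/1.6,.076);print('local',(Rz.T@(q-np.r_[P[:2],0])*1e3).round(1))
for u,v in[(1,137),(684,145)]:
    q=atz('w2',120+u/1.6,120+v/1.6,.106);print('top front',(Rz.T@(q-np.r_[P[:2],0])*1e3).round(1))
print(proj('w2',[Wl([-65,92,76]),Wl([65,92,76])])*1.6-192, np.load('pics/w2.npz')['T'].round(3))
```

```text
tcp [[312.51175028 293.97877894]] corner [[312.46592583 266.6396646 ]]
local [64.4 89.7 76. ]
local [-66.3  90.4  76. ]
top front [ 86.9  69.5 106. ]
top front [-93.6  70.9 106. ]
[[547.54812407 260.8762902 ]
 [106.57933893 259.20925394]] [[-0.988  0.135 -0.08   0.544]
 [ 0.157  0.873 -0.462  0.271]
 [ 0.008 -0.469 -0.883  0.227]
 [ 0.     0.     0.     1.   ]]
```

```bash
sed -i 's/^P=np.array.*/P=np.array([.5148,.1198,-.158])/' h.py
cat > lift.py <<'E'
from h import *
import sys
p,M=cur();Rz=R.from_euler('z',P[2]).as_matrix()
c=(Rz.T@(p+.0095*M[:,0]-np.r_[P[:2],0])*1e3)
def tgt(th,d=11):
    u=np.array([0,np.cos(th),np.sin(th)]);h=np.array([c[0],-70,76])
    return h+162*u-d*np.array([0,.7071,.7071]) if th<np.pi/4 else h+(162-d)*u
print('corner',c.round(1),'start',tgt(0))
M2=M.T@Rz
if len(sys.argv)>1:
    a,b,n=map(float,sys.argv[1:4]);ths=np.linspace(a,b,int(n)+1)
    pts=[tgt(t) for t in ths]
    pr=c if len(sys.argv)>4 else pts[0]
    print('off',(c-pts[0]).round(1))
    for t in pts[1:]:
        d=M2@(t-pr);pr=t;print('%.1f %.1f %.1f 0 0 0'%tuple(d),end='; ')
E
python3 lift.py 0 0 1 x; echo; python3 lift.py 0 .8 16;echo; python3 lift.py .8 1.5 14
```

```text
corner [ 4.8 91.8 65.1] start [ 4.83302849 84.2219     68.2219    ]
off [ 0.   7.5 -3.1]
7.5 0.0 3.1 0 0 0; 
corner [ 4.8 91.8 65.1] start [ 4.83302849 84.2219     68.2219    ]
off [ 0.   7.5 -3.1]
5.9 0.1 -5.6 0 0 0; 6.1 0.1 -5.3 0 0 0; 6.4 0.1 -5.0 0 0 0; 6.6 0.1 -4.6 0 0 0; 6.9 0.1 -4.3 0 0 0; 7.1 0.1 -4.0 0 0 0; 7.3 0.1 -3.6 0 0 0; 7.4 0.1 -3.2 0 0 0; 7.6 0.1 -2.9 0 0 0; 7.7 0.1 -2.5 0 0 0; 7.8 0.1 -2.1 0 0 0; 7.9 0.1 -1.7 0 0 0; 8.0 0.1 -1.3 0 0 0; 8.0 0.1 -0.9 0 0 0; 8.1 0.1 -0.5 0 0 0; 7.9 0.1 -0.1 0 0 0; 
corner [ 4.8 91.8 65.1] start [ 4.83302849 84.2219     68.2219    ]
off [   0.    56.5 -119.2]
7.5 0.0 0.3 0 0 0; 7.5 0.0 0.7 0 0 0; 7.5 0.0 1.0 0 0 0; 7.4 0.0 1.4 0 0 0; 7.3 0.0 1.8 0 0 0; 7.2 0.0 2.2 0 0 0; 7.1 0.0 2.5 0 0 0; 7.0 0.0 2.9 0 0 0; 6.8 0.0 3.2 0 0 0; 6.7 0.0 3.5 0 0 0; 6.5 0.0 3.9 0 0 0; 6.3 0.0 4.2 0 0 0; 6.1 0.0 4.5 0 0 0; 5.8 0.0 4.8 0 0 0;
```

Request:
{"op": "servo_tool", "data": {
  "commands": "3.2 0 3.2 0 0 0; 3.2 0 3.2 0 0 0; 2.5 0 -2 0 0 0; 5 0 -4.6 0 0 0; 6 0 -5.3 0 0 0; 0 0 0 0 0 0"
}}

```text
clock: 4.18
ee_pos: [0.5336, 0.2069, 0.0766]
ee_rot: [1.603, -1.869, 0.654]
force: [-1.1, 5.7, -1.8]
gripper_width: 0.0003
finger_force: 2.3
```

```bash
python3 lift.py .1 .9 10
python3 - <<'E'
from h import *
o=telemetry.get_obs();print(o['force'],o['clock'])
E
```

```text
corner [ 5.  82.2 83.3] start [ 4.97872508 84.2219     68.2219    ]
off [ 0.  -1.2 -1.1]
10.3 0.1 -7.8 0 0 0; 10.9 0.1 -7.0 0 0 0; 11.5 0.1 -6.1 0 0 0; 11.9 0.1 -5.1 0 0 0; 12.3 0.1 -4.2 0 0 0; 12.6 0.1 -3.2 0 0 0; 12.8 0.1 -2.1 0 0 0; 12.9 0.1 -1.1 0 0 0; 12.6 0.1 -0.1 0 0 0; 12.0 0.1 0.9 0 0 0; [-1.11451642  5.74508137 -1.76777043] 4.175
```

Request:
{"op": "servo_tool", "data": {
  "commands": "4 0 -6 0 0 0; 5 0 -5 0 0 0; 5.5 0 -5 0 0 0; 0 0 0 0 0 0"
}}

```text
clock: 4.68
ee_pos: [0.534, 0.2075, 0.0983]
ee_rot: [1.602, -1.869, 0.654]
force: [0.5, 1.1, -1.4]
gripper_width: 0.0005
finger_force: 0.9
```

```bash
python3 - <<'E'
from h import *
snap('wrist','w3');snap('scene','sc3')
a=cv2.imread('pics/sc3.png')[150:350,190:440];b=cv2.imread('pics/w3.png')
cv2.imwrite('pics/c5.png',np.hstack([cv2.resize(a,(400,320)),cv2.copyMakeBorder(cv2.resize(b,(400,300)),0,20,0,0,0)]))
E
python3 lift.py .2 .9 9
```

```text
corner [  5.2  83.  104.4] start [ 5.21846526 84.2219     68.2219    ]
off [0. 2. 4.]
10.8 0.1 -6.6 0 0 0; 11.2 0.1 -5.7 0 0 0; 11.6 0.1 -4.8 0 0 0; 12.0 0.1 -3.9 0 0 0; 12.2 0.1 -2.9 0 0 0; 12.4 0.1 -2.0 0 0 0; 12.6 0.1 -1.0 0 0 0; 12.2 0.1 -0.0 0 0 0; 11.7 0.1 0.9 0 0 0;
```

View pics/c5.png

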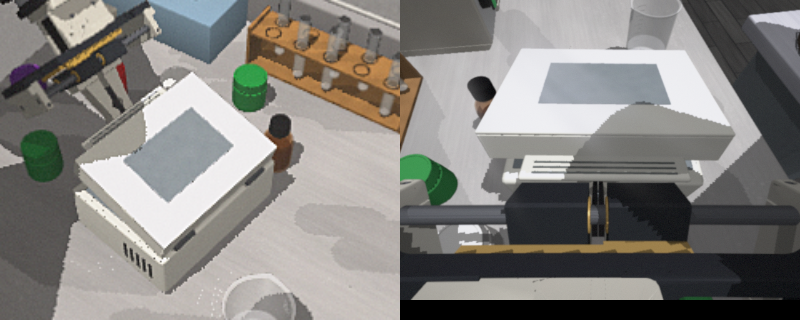

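The cover is up by about 0.2 rad, held on the lip (wrist view, (600,170)). I'll continue along the arc.

Request:
{"op": "servo_tool", "data": {
  "commands": "10.4 0 -6 0 0 0; 11 0 -5.5 0 0 0; 11.5 0 -4.8 0 0 0; 11.9 0 -3.9 0 0 0; 12.2 0 -2.9 0 0 0; 12.4 0 -2 0 0 0; 0 0 0 0 0 0"
}}

```text
clock: 5.65
ee_pos: [0.5297, 0.176, 0.1655]
ee_rot: [1.602, -1.869, 0.654]
force: [-0.3, 1.4, -0.4]
gripper_width: 0.0005
finger_force: 0.6
```

```bash
python3 lift.py .66 1.5 14
```

```text
corner [  5.9  51.2 172.2] start [ 5.9359124 84.2219    68.2219   ]
off [0.  1.  4.6]
9.7 0.1 -0.9 0 0 0; 9.7 0.1 -0.4 0 0 0; 9.1 0.1 0.2 0 0 0; 9.0 0.1 0.8 0 0 0; 9.0 0.0 1.3 0 0 0; 8.9 0.0 1.8 0 0 0; 8.7 0.0 2.4 0 0 0; 8.6 0.0 2.9 0 0 0; 8.4 0.0 3.4 0 0 0; 8.2 0.0 3.9 0 0 0; 7.9 0.0 4.4 0 0 0; 7.7 0.0 4.8 0 0 0; 7.4 0.0 5.3 0 0 0; 7.0 0.0 5.7 0 0 0;
```

Request:
{"op": "servo_tool", "data": {
  "commands": "9.7 0 0 0 0 0; 9.5 0 0.8 0 0 0; 9.1 0 1.3 0 0 0; 9 0 1.6 0 0 0; 9 0 1.9 0 0 0; 8.9 0 1.9 0 0 0; 8.7 0 2.4 0 0 0; 0 0 0 0 0 0"
}}

```text
clock: 6.65
ee_pos: [0.5216, 0.1242, 0.203]
ee_rot: [1.601, -1.868, 0.654]
force: [-0.2, 1.2, -0.4]
gripper_width: 0.0005
finger_force: 0.2
```

```bash
python3 lift.py 1.08 1.5 7
python3 - <<'E'
from h import *
snap('wrist','w4');snap('scene','sc4')
a=cv2.imread('pics/sc4.png')[150:350,190:440];b=cv2.imread('pics/w4.png')
cv2.imwrite('pics/c6.png',np.hstack([cv2.resize(a,(400,320)),cv2.copyMakeBorder(cv2.resize(b,(400,300)),0,20,0,0,0)]))
E
```

```text
corner [  6.1  -1.3 209.8] start [ 6.07011912 84.2219     68.2219    ]
off [ 0.  -2.5  0.6]
8.6 0.0 2.9 0 0 0; 8.4 0.0 3.4 0 0 0; 8.2 0.0 3.9 0 0 0; 7.9 0.0 4.4 0 0 0; 7.7 0.0 4.8 0 0 0; 7.3 0.0 5.3 0 0 0; 7.0 0.0 5.7 0 0 0;
```

View pics/c6.png

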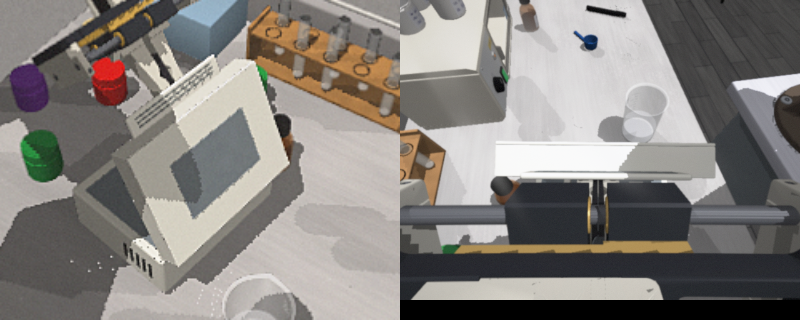

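The cover stands about 1.1 rad up with the fingers still on the lip (wrist view, (600,185)). Next I go past balance, slower towards the end.

Request:
{"op": "servo_tool", "data": {
  "commands": "8.6 0 2.9 0 0 0; 8.4 0 3.4 0 0 0; 8.2 0 3.9 0 0 0; 7.9 0 4.4 0 0 0; 7.7 0 4.8 0 0 0; 7.3 0 5.3 0 0 0; 7 0 5.7 0 0 0; 4 0 4 0 0 0; 0 0 0 0 0 0; 0 0 0 0 0 0"
}}

```text
clock: 8.0
ee_pos: [0.5117, 0.0597, 0.22]
ee_rot: [1.602, -1.867, 0.654]
force: [-0.3, 0.8, 0.2]
gripper_width: 0.0006
finger_force: 0.0
```

Run:
```python
from h import *
p,M=cur();Rz=R.from_euler('z',P[2]).as_matrix()
c=(Rz.T@(p+.0095*M[:,0]-np.r_[P[:2],0])*1e3);print(c, np.arctan2(c[2]-76,c[1]+70),telemetry.get_obs()['qpos'])
# home pose above keys, tool down, x = local -y
T=Rl(0);p0=Wl([0,0,0])
q=p+Rz@np.array([0,.11,0.03]);
show(rows(p,M,q,T,6))
```

```text
[  6.42233232 -66.57996678 226.72785   ] 1.5481100981228688 [ 0.80401561  0.39490017 -0.37345236  0.41319306 -1.49848817 -1.13830366]
-9.4 0 -16.5 0.1 -7.5 0; -11.5 0 -15.1 0.1 -7.5 0; -13.4 -0 -13.5 0.1 -7.5 0; -15 -0 -11.6 0.1 -7.5 0; -16.4 -0 -9.6 0.1 -7.5 0; -17.5 -0 -7.4 0.1 -7.5 0
```

Request:
{"op": "servo_tool", "data": {
  "commands": "-10 0 -10 0 0 0; -15 0 -15 0 -5 0; -18 0 -18 0 -5 0; -18 0 -18 0 0 0; 0 0 0 0 0 0; 0 0 0 0 0 0; 0 0 0 0 0 0; 0 0 0 0 0 0"
}}

```text
clock: 9.0
ee_pos: [0.5248, 0.1439, 0.2266]
ee_rot: [1.706, -1.991, 0.529]
force: [0.0, 0.2, -0.2]
gripper_width: 0.0002
finger_force: 0.0
```

Run:
```python
from h import *
snap('wrist','w5');snap('scene','sc5')
a=cv2.imread('pics/sc5.png')[150:350,190:440];b=cv2.imread('pics/w5.png')
cv2.imwrite('pics/c7.png',np.hstack([cv2.copyMakeBorder(cv2.resize(a,(260,208)),0,197,0,0,0),cv2.resize(b,(540,405))]))
for x in(-48,0,48): print(proj('w5',Wl([x,-36,95])), proj('w5',Wl([x,-36,88])))
print(telemetry.get_obs()['clock'])
```

```text
[[372.64424044 257.6164837 ]] [[371.43473507 259.61182921]]
[[321.38555034 257.44032087]] [[321.22372824 259.44080001]]
[[270.02066155 257.27316407]] [[270.91050114 259.27978895]]
9.1
```

View pics/c7.png

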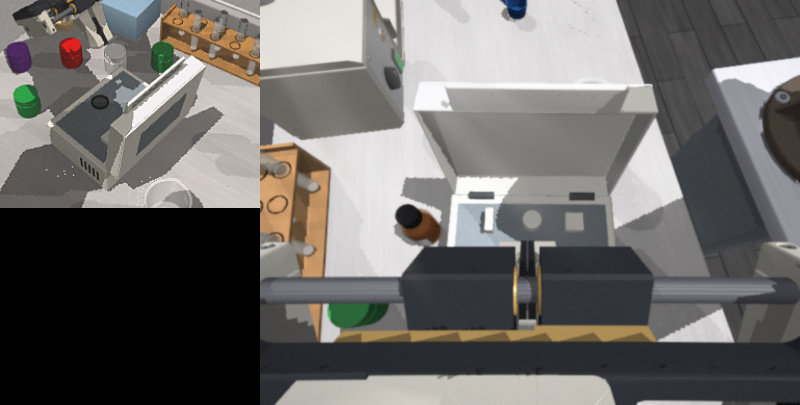

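The cover stands open. Left to right the wrist view shows the narrow key (488,218), the round key (532,218) and the square key (575,220). The round key lies at local x=0 and matches the projection to about 1 px.

```bash
cat > g.py <<'E'
from h import *
import sys
v=list(map(float,sys.argv[1:]))
p,M=cur();Rz=R.from_euler('z',P[2]).as_matrix()
print('local',(Rz.T@(p-np.r_[P[:2],0])*1e3).round(1),'tilt',np.degrees(np.arccos(-M[2,2])))
if len(v)>1: show(rows(p,M,Wl(v[:3]),Rl(v[3]),int(v[4])))
E
python3 g.py 0 -42 135 10 8
```

```text
local [  6.2  25.4 226.7] tilt 35.01777477528021
0.3 0.7 14.2 0.1 -3.1 0; 1.1 0.7 14.2 0.1 -3.1 0; 1.9 0.7 14.1 0.1 -3.1 0; 2.6 0.7 14 0.1 -3.1 0; 3.4 0.7 13.8 0.1 -3.1 0; 4.1 0.7 13.6 0.1 -3.1 0; 4.9 0.8 13.4 0.1 -3.1 0; 5.6 0.8 13.1 0.1 -3.1 0
```

Request:
{"op": "servo_tool", "data": {
  "commands": "0.3 0.7 14.2 0 -3.1 0; 1.1 0.8 14.2 0 -3.1 0; 1.9 0.8 14.1 0 -3.1 0; 2.6 0.8 14 0 -3.1 0; 3.4 0.8 13.8 0 -3.1 0; 4.1 0.8 13.6 0 -3.1 0; 4.9 0.8 13.4 0 -3.1 0; 5.6 0.8 13.1 0 -3.1 0; 0 0 0 0 0 0; 0 0 0 0 0 0"
}}

```text
clock: 10.35
ee_pos: [0.5079, 0.0787, 0.1355]
ee_rot: [1.947, -2.277, 0.165]
force: [0.3, 0.9, -0.2]
gripper_width: 0.0005
finger_force: 0.0
```

```bash
python3 g.py 0 -42 102 10 6;python3 g.py 0 -42 86 10 6
python3 - <<'E'
from h import *
o=telemetry.get_obs();print(o['force'],o['clock'])
E
```

```text
local [ -0.4 -41.7 135.5] tilt 10.241683976667346
-0.9 -0.1 5.5 0.1 -0 0; -0.9 -0.1 5.5 0.1 -0 0; -0.9 -0.1 5.5 0.1 -0 0; -0.9 -0.1 5.5 0.1 -0 0; -0.9 -0.1 5.5 0.1 -0 0; -0.9 -0.1 5.5 0.1 -0 0
local [ -0.4 -41.7 135.5] tilt 10.241683976667346
-1.4 -0.1 8.1 0.1 -0 0; -1.4 -0.1 8.1 0.1 -0 0; -1.4 -0.1 8.1 0.1 -0 0; -1.4 -0.1 8.1 0.1 -0 0; -1.4 -0.1 8.1 0.1 -0 0; -1.4 -0.1 8.1 0.1 -0 0
[ 0.28090191  0.93209654 -0.22452978] 10.35
```

Request:
{"op": "servo_tool", "data": {
  "commands": "-0.9 0 5.5 0 0 0; -0.9 0 5.5 0 0 0; -0.9 0 5.5 0 0 0; -0.9 0 5.5 0 0 0; -0.9 0 5.5 0 0 0; -0.7 0 4.5 0 0 0; 0 0 0 0 0 0"
}}

```text
clock: 11.22
ee_pos: [0.5069, 0.078, 0.1023]
ee_rot: [1.947, -2.277, 0.164]
force: [1.1, 0.2, 0.2]
gripper_width: 0.0004
finger_force: 0.0
```

Request:
{"op": "servo_tool", "data": {
  "commands": "-0.4 0 2 0 0 0; -0.4 0 2 0 0 0; -0.4 0 2 0 0 0; -0.3 0 1.5 0 0 0; -0.3 0 1.5 0 0 0; 0 0 0 0 0 0"
}}

```text
clock: 11.98
ee_pos: [0.507, 0.0784, 0.0933]
ee_rot: [1.947, -2.277, 0.164]
force: [-0.4, 0.5, 0.8]
gripper_width: 0.0003
finger_force: 0.2
```

```bash
python3 g.py
```

```text
local [ -1.2 -42.1  93.3] tilt 10.214168426312474
```

Request:
{"op": "servo_tool", "data": {
  "commands": "-0.3 0 1.5 0 0 0; -0.3 0 1.5 0 0 0; 0 0 0 0 0 0"
}}

```text
clock: 12.35
ee_pos: [0.5069, 0.0784, 0.0901]
ee_rot: [1.947, -2.277, 0.164]
force: [-0.3, -0.6, -0.6]
gripper_width: 0.0005
finger_force: 0.0
```

Request:
{"op": "servo_tool", "data": {
  "commands": "-0.3 0 1.5 0 0 0; -0.3 0 1.5 0 0 0; 0 0 0 0 0 0"
}}

```text
clock: 12.72
ee_pos: [0.5071, 0.0784, 0.0874]
ee_rot: [1.948, -2.277, 0.164]
force: [-1.0, -0.4, 3.0]
gripper_width: 0.0008
finger_force: 1.5
```

Request:
{"op": "servo_tool", "data": {
  "commands": "-0.2 0 1 0 0 0; -0.2 0 1 0 0 0; 0 0 0 0 0 0"
}}

```text
clock: 13.1
ee_pos: [0.507, 0.0785, 0.0854]
ee_rot: [1.947, -2.277, 0.164]
force: [-1.6, -1.3, 3.7]
gripper_width: 0.0007
finger_force: 2.1
```

Request:
{"op": "servo_tool", "data": {
  "commands": "-0.2 0 1 0 0 0; -0.2 0 1 0 0 0; 0 0 0 0 0 0"
}}

```text
clock: 13.48
ee_pos: [0.5072, 0.0785, 0.0847]
ee_rot: [1.948, -2.277, 0.165]
force: [-6.1, -0.8, 17.9]
gripper_width: 0.0001
finger_force: 8.6
```

Request:
{"op": "servo_tool", "data": {
  "commands": "-0.2 0 1 0 0 0; 0 0 0 0 0 0"
}}

```text
clock: 13.72
ee_pos: [0.5073, 0.0784, 0.0844]
ee_rot: [1.948, -2.277, 0.166]
force: [-8.9, 0.4, 24.0]
gripper_width: 0.0005
finger_force: 12.2
```

Hard stop reached at 24 N and TCP z 84.5 mm, as expected. I'll rise and retreat the same way.

Request:
{"op": "servo_tool", "data": {
  "commands": "0.3 0 -2 0 0 0; 0.5 0 -4 0 0 0; 0.9 0 -6 0 0 0; 1.5 0 -12 0 0 0; -3 0 -14 0 3 0; -4 0 -14 0 4 0; -3 0 -14 0 6 0; -2 0 -14 0 6 0; -1 0 -14 0 6 0; 0 0 0 0 0 0"
}}

```text
clock: 14.98
ee_pos: [0.5138, 0.1155, 0.1684]
ee_rot: [1.706, -1.986, 0.533]
force: [-0.8, 0.2, -0.3]
gripper_width: 0.0004
finger_force: 0.0
```

Request:
{"op": "servo_tool", "data": {
  "commands": "-10 0 -16 0 0 0; -10 0 -16 0 0 0; -10 0 -16 0 0 0; 0 0 0 0 0 0; 0 0 0 0 0 0; 0 0 0 0 0 0"
}}

```text
clock: 15.72
ee_pos: [0.5213, 0.1644, 0.1905]
ee_rot: [1.703, -1.989, 0.531]
force: [-0.2, -0.3, -1.0]
gripper_width: 0.0002
finger_force: 0.0
```

```bash
python3 g.py
python3 - <<'E'
from h import *
snap('wrist','w6');snap('scene','sc6')
q=proj('w6',Wl([0,-36,90]))[0].astype(int);print(q)
a=cv2.imread('pics/sc6.png')[150:350,190:440];b=cv2.imread('pics/w6.png')
y0=max(0,q[1]-100);x0=max(0,q[0]-130);b=b[y0:y0+200,x0:x0+260]
cv2.imwrite('pics/c8.png',np.hstack([cv2.resize(a,(280,400)) if 0 else cv2.copyMakeBorder(cv2.resize(a,(280,224)),0,176,0,0,0),cv2.resize(b,(520,400),interpolation=3)]))
E
```

```text
local [ -0.6  45.1 190.5] tilt 35.211612167114225
[314 226]
```

View pics/c8.png

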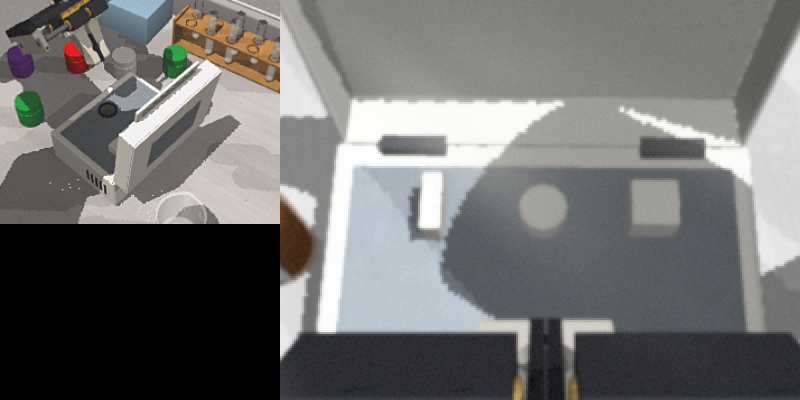

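Run:
```python
from h import *
f=lambda P_:((proj('w6',P_)-[184,126])*2+[280,0]).round(1)
for n,x in(('round',0),('square',-48)):
  for z in(95,88.2):
    k=11 if x==0 else 10.5
    print(n,z,f([Wl([x-k,-36,z]),Wl([x+k,-36,z]),Wl([x,-36-k,z]),Wl([x,-36+k,z])]).tolist())
print('narrow95',f([Wl([48,-49,95]),Wl([48,-23,95])]).tolist())
g=cv2.cvtColor(cv2.imread('pics/w6.png'),6).astype(int)
print(g[229,300:336].tolist());print(g[229,355:390].tolist());print('cols r',g[212:250,315].tolist());print('cols s',g[210:250,371].tolist())
```

```text
round 95 [[566.3, 196.2], [514.7, 196.0], [540.6, 172.3], [540.5, 220.4]]
round 88.2 [[565.7, 201.9], [515.3, 201.7], [540.6, 178.5], [540.4, 225.7]]
square 95 [[677.5, 196.6], [628.4, 196.4], [651.8, 173.8], [654.2, 219.6]]
square 88.2 [[674.5, 202.3], [626.4, 202.1], [649.3, 180.0], [651.6, 224.9]]
narrow95 [[429.5, 167.6], [426.2, 224.5]]
[119, 117, 122, 139, 156, 163, 164, 162, 161, 163, 164, 161, 164, 161, 159, 163, 163, 160, 160, 158, 158, 161, 160, 159, 158, 159, 151, 135, 115, 105, 104, 103, 106, 101, 101, 101]
[94, 95, 96, 99, 112, 143, 155, 156, 159, 158, 158, 157, 158, 159, 159, 158, 158, 161, 156, 158, 156, 159, 157, 160, 159, 159, 157, 156, 141, 105, 93, 89, 91, 88, 88]
cols r [112, 113, 112, 114, 117, 124, 141, 156, 161, 159, 162, 162, 161, 160, 159, 161, 163, 163, 161, 163, 159, 161, 162, 160, 162, 161, 163, 158, 147, 132, 125, 123, 119, 109, 104, 102, 102, 99]
cols s [113, 98, 94, 92, 96, 114, 138, 154, 157, 159, 158, 157, 158, 158, 157, 157, 157, 157, 156, 158, 158, 160, 158, 159, 157, 157, 157, 149, 132, 118, 118, 116, 115, 110, 102, 95, 90, 90, 90, 94]
```

Allowing for the +4 px offset seen on the narrow key, which is up, the round key's top matches the latched height and the square key's top matches the raised height. The cover stands open and the robot is clear, so I'm handing in.

```bash
python3 -c "
from h import *
print(order.close_job())"
```

```text
the job is handed in; nothing more can be done
None
```

Job handed in, no verdict returned: the last pictures show the cover standing open by itself, the round key latched, the square key popped up and the narrow key still up; the bottle, jar and beaker were never touched.

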